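Swing the hold-down strap over the workpiece and lock its cam lever

ROBOT

A 6-joint arm with a two-finger parallel gripper is mounted at the origin on the work surface. World frame = base frame: x ahead of the robot, y to its left, z up, the work surface at z = 0. Lengths are in mm, angles in rad, forces in N, time in s.
With the tool pointing down it reaches from about 275 to 975 mm from the base axis. Payload 8.4 kg.
Tool frame: the origin (TCP) lies on the centre line of the jaws, within the pads' length; the fingertips stand 11 mm ahead of it and the grasp point (between the pads) lies 8 mm behind it (ctrl.tips_ahead is the z of the fingertips in the tool frame, in mm); z points along the fingers, x is the direction in which the jaws open and shut, and the axes are right-handed (so a half turn about z gives the same grasp; the last joint's range is limited). The gripper opens to 92 mm and grips with 3 to 60 N. Pads are 20 mm wide; open, the fingers measure 128 mm over their backs; the gripper's body (75 mm by 189 mm) begins 69 mm behind the grasp point.
Start: joints at [-1.281, 0.353, 1.633, -0, 1.155, -0.002], TCP at [179.796, -598.583, 225.583] pointing down, gripper open.
Joint ranges: [-2.63, 2.63], [-0.92, 2.1], [0.06, 2.66], [-1.3, 4.44], [0, 2.69], [-3.02, 3.02]. Speed limits (rad/s): [2.22, 2.22, 2.79, 3.14, 3.14, 3.14].

INTERFACE

Orientations are given as a unit quaternion [x, y, z, w].
In Python, from bench import ctrl gives the robot as it stands.
- The arm moves only by the shell command python3 -m inch 'ROWS' [OPENING] [FORCE]. ROWS is JSON, a list of rows, each a list of 2 entries, a list of its own where there are three numbers: the shift along the tool's x, y, z each as a share of 200 mm, from -1 to 1, then the turn about the tool's z as a share of 180 degrees, from -1 to 1. A call has 1 to 5 rows; each row is the pose to reach, as a shift and turn from the pose commanded when the call began, along the tool's axes at that moment, turning the shorter way round; what a row does not reach only later rows make up. A row lasts 1/10 s, in which the tool goes at most 50 mm and 8.59 degrees, less where a joint would pass 70% of its speed; a pose out of reach is approached as far as the arm can. A call with a number of a shift or a turn outside -1 to 1 is refused whole. A call with a gripper value outside its range is refused whole. OPENING is the opening, from -1 (shut) to 1 (fully open), set as the call begins (- or left out, the last holds). The fingers move at their own pace and stop on an object; FORCE is the grip in N (left out, the last holds). Time passes only in rows, so rows that repeat a pose let the fingers close. It gives the time, the measured TCP pose, the force and the opening at its end, in the units of the state.
- ctrl.get_state(): the state, without advancing time (a new reading comes with each control period).
- ctrl.snapshot(name): name is "scene" or "top" or "wrist"; returns a dict with "frame" (384x512x3 uint8, red, green, blue), "fovy" (degrees; the focal length in pixels is half the picture's height over the tangent of half this angle, whatever the lens; pixels are square), "cx", "cy" (the principal point, pixels), "dist" ([k1, k2, p1, p2, k3] as OpenCV has them; the pictures are not rectified), "world_from_camera" (4x4, takes a point from camera to world coordinates); the wrist camera has in their place "T_tool_cam" (4x4, takes a point from camera to tool coordinates, whose origin is the TCP and whose axes are the tool frame's). Camera axes: x right, y up, looking along -z (the intrinsics and any distortion apply to the point x, -y, -z); pixel columns grow to the right and rows downward; lengths in mm; the calibration is good to about 2 mm. A picture is of the moment at which its call begins: read the wrist's pose just before it. There is no depth.
- ctrl.finish_job(): hands the job in, once; it reports no verdict.
The state is a dict: "time_s": time; "joints": joint angles; "dq": joint speeds; "joint_torque": joint torques, N m; "tool_pos": TCP position; "orientation": TCP orientation; "wrist_force": force on the tool from outside, world axes, zero at the start; "moment": the same for the moment, N m; "width": opening from 0.0 (shut) to 1.0 (fully open).
Only numpy, scipy, OpenCV 4.12 (cv2) and the standard library are available. Lean on these libraries where they do the work, as an engineer would, in place of code of your own. Each camera call takes 0.05 s, during which the arm holds its last target. There are 200 camera calls.

TASK

Clamp the dark wooden workpiece where it lies in the jig: push the blue clamp strap round with the outside of a finger until its black foot stands wholly over the cork disc, and only then push the red cam lever fully down so that the foot presses on the cork. Do not lift or shift the workpiece, and leave the bit block, the glue bottle and the black collar alone. Finish clear of everything.

Things in the scene. Friction and masses are not known exactly. Their poses are not given: they have to be found in the camera images.
- jig: Plywood board fixed to the bench, 200 (x) by 270 (y) by 18 mm, z up. Origin at bench level; the board spans -100..100 mm in its x, -150..120 mm in its y. Two grey metal rails along its x hold the workpiece between y = 33.5 and 86.5 mm, 10 mm (near) and 18 mm (outer) high above the board. The clamp post stands at x = 0, y = -60 mm.
- pivot (a point): Point on the upright turning axis of the clamp strap, at mid-height of the blue strap bar. The bar is 28 mm wide and 16 mm high (68.5 to 84.5 mm above the bench while the lever is up) and runs level from 30 mm behind this axis to 138 mm in front of it.
- strap (a joint): Turning angle of the strap about the pivot, rad: 0 = along the jig's +y, square across the workpiece; positive = counterclockwise from above (1.57: along the jig's -x). Range -0.5 to 1.8; starts swung away at 0.9 to 1.6. No stop over the workpiece; friction holds it where it is left (about 3.5 N to move it at 100 mm from the pivot). The lever turns with it.
- strap_foot: Black round foot, 20 mm across, under the free end of the blue strap; origin: middle of its underside, 120 mm from the pivot axis, z up. While the lever is up it hangs 44.5 mm above the bench, 2 to 3.5 mm over the cork. The lever draws bar and foot down by 6 mm; the foot is sprung and then presses on the cork with about 5 N.
- cam_lever (a joint): Angle of the red cam lever, rad: 0 = raised (65 degrees above level), 1.0 = fully down on its stop (8 degrees above level). Starts at 0 to 0.25. Friction holds it where it is left; it takes about 3 N near the tip, square to the lever. It swings in the strap's upright plane and leans away from the foot, so it goes down on the far side of the pivot.
- lever_hinge (a point): Middle of the lever's level hinge, on the pivot axis 102 mm above the bench. The metal fork and cam round it reach 20 mm out.
- lever_tip (a point): Free end of the lever, on its centre line, 110 mm from the hinge. The red handle is the last 60 mm, 24 mm wide and 16 mm thick (8 mm either side of the centre line).
- stock: Loose dark wooden workpiece, 180 mm (its x) by 50 mm (y) by 20 mm high, lying on the board along the jig's x between the rails, shifted up to 22 mm along them from the place square to the pivot. Origin: centre of its underside, 18 mm above the bench. A cork disc is glued on its top.
- cork (a point): Middle of the top of the cork disc on the workpiece, 46 mm across and 3 mm thick; 41 mm above the bench.
- bit_block: Loose plywood block, 70 by 130 by 30 mm, with eight upright router bits, 72 mm high in all; origin: centre of its underside. Bystander, behind the board.
- glue: Loose yellow bottle, 56 mm across, 120 mm high; origin: centre of its underside. Bystander, beside the board.
- collar: Loose black plastic collar, 48 mm across, 28 mm high; origin: centre of its underside. Bystander, beside the board.
Mind the look-alikes: they are no part of the job. Several things have the shape of the stock; the one meant has the colours described above.

How it is judged (in metres and radians):
On the way, in this order (a step that is already met when the one before it is completed fails the run):
1. the strap is swung over: its foot is over the cork (centres within 14 mm seen from above) with the lever still up (horizontal distance between strap_foot and cork below 0.014 m and value of joint cam_lever below 0.4 rad), for 0.2 s.
2. the cam lever is fully down and the foot presses on the workpiece (value of joint cam_lever above 0.92 rad and contact force between strap_foot and stock above 2 N), for 0.2 s.
At the end, for the whole second after the job is handed in: Foot within 14 mm of the cork's centre seen from above, cam lever over 0.92 rad (stop at 1.0), foot pressing on the workpiece with over 2 N; workpiece flat, at rest, within 15 mm of its start; bottle (standing), collar and bit block within 20 mm of theirs (all of step 2 and horizontal distance between strap_foot and cork below 0.014 m and linear speed of stock below 0.02 m/s and distance of stock from where it was at the start of the episode below 0.015 m and angle between stock's own z axis and vertical below 0.06 rad and angle between glue's own z axis and vertical below 0.1 rad and distance of each of glue, collar, bit_block from where it was at the start of the episode below 0.02 m); the robot touches nothing.
It fails at once if the lever is pushed down (past 0.5 rad) while the foot is not over the cork (over 20 mm off) (value of joint cam_lever above 0.5 rad and horizontal distance between strap_foot and cork above 0.02 m).
It fails at once if the workpiece is lifted over 8 mm (z of stock in the frame of jig above 0.026 m).
It fails at once if the workpiece is shifted over 15 mm (distance of stock from where it was at the start of the episode above 0.015 m).
It fails at once if a bystander is moved or lifted over 20 mm (distance of any of glue, collar, bit_block from where it was at the start of the episode above 0.02 m).
It also fails if it takes over 58 s, if anything falls off the work surface, if the arm or the gripper's body presses on something with over 40 N, if the wrist force passes 120 N, or if a joint passes its speed limit or range.

## Working session

There is one attempt and no reset: what is moved stays moved. The work goes in short steps, Python scripts to look and compute and a shell command to move; the robot and the scene stay as the last step left them, time stands still between calls to the robot, and variables do not carry over. Pictures are saved under pics/ and viewed, about 8 in all and at most 12, crops included, and the job is handed in when it is done.

```bash
mkdir -p pics; ls
cat > h.py <<'E'
import numpy as np, cv2
from bench import ctrl
from scipy.spatial.transform import Rotation as R
def snap(n):
    s=ctrl.get_state(); d=ctrl.snapshot(n)
    if n=="wrist":
        T=np.eye(4);T[:3,:3]=R.from_quat(s["orientation"]).as_matrix();T[:3,3]=s["tool_pos"]
        d["world_from_camera"]=T@np.array(d["T_tool_cam"])
    d["W"]=np.array(d["world_from_camera"]);return d
def K(d):
    f=384/2/np.tan(np.radians(d["fovy"])/2);return np.array([[f,0,d["cx"]],[0,f,d["cy"]],[0,0,1]])
def ray(d,px):
    u=cv2.undistortPoints(np.array([[px]],float),K(d),np.array(d["dist"],float))[0,0]
    v=d["W"][:3,:3]@np.array([u[0],-u[1],-1]);return d["W"][:3,3],v/np.linalg.norm(v)
def atz(d,px,z):
    o,v=ray(d,px);return o+v*(z-o[2])/v[2]
def proj(d,P):
    P=np.atleast_2d(np.array(P,float));c=(P-d["W"][:3,3])@d["W"][:3,:3];c=c*[1,-1,-1]
    return cv2.projectPoints(c,np.zeros(3),np.zeros(3),K(d),np.array(d["dist"],float))[0][:,0]
def save(d,name,crop=None,k=1):
    im=d["frame"][...,::-1]
    if crop: x0,y0,x1,y1=crop; im=im[y0:y1,x0:x1]
    cv2.imwrite("pics/"+name,cv2.resize(im,None,fx=k,fy=k,interpolation=cv2.INTER_CUBIC))
E
python3 - <<'E'
from h import *
import pickle
for n in("scene","top"):
    d=snap(n);save(d,n+"0.png",k=1.5);pickle.dump(d,open(n+"0.pkl","wb"));print(d["W"].round(2).tolist(),d["fovy"])
print(ctrl.get_state())
E
```

```text
pics
[[-0.6, -0.67, 0.44, 1046.78], [0.8, -0.5, 0.33, 399.79], [0.0, 0.55, 0.83, 1064.69], [0.0, 0.0, 0.0, 1.0]] 46.015756058488265
[[-0.03, 1.0, -0.08, 495.28], [-1.0, -0.03, -0.02, 22.7], [-0.03, 0.08, 1.0, 1131.37], [0.0, 0.0, 0.0, 1.0]] 54.09398673122406
{'time_s': 0.1, 'joints': array([-1.28139012e+00,  3.53559369e-01,  1.63404016e+00, -9.94437972e-06,
        1.15519593e+00, -2.41044593e-03]), 'dq': array([ 0.00122585, -0.00060155, -0.00270867, -0.00057121, -0.0005422 ,
        0.00124058]), 'joint_torque': array([ 1.51800337e-03, -5.94906485e+01, -3.34930944e+01,  7.00609409e-02,
        1.84812129e-02, -3.53084559e-06]), 'tool_pos': array([ 179.67869751, -598.17703035,  224.95933628]), 'orientation': array([ 8.02401374e-01, -5.96784444e-01, -4.84421385e-04, -3.56427973e-04]), 'wrist_force': array([-0.19352511,  0.68766996,  0.34185501]), 'moment': array([ 0.02107272, -0.04545138,  0.00203556]), 'width': 0.9992368411242066}
```

View pics/scene0.png

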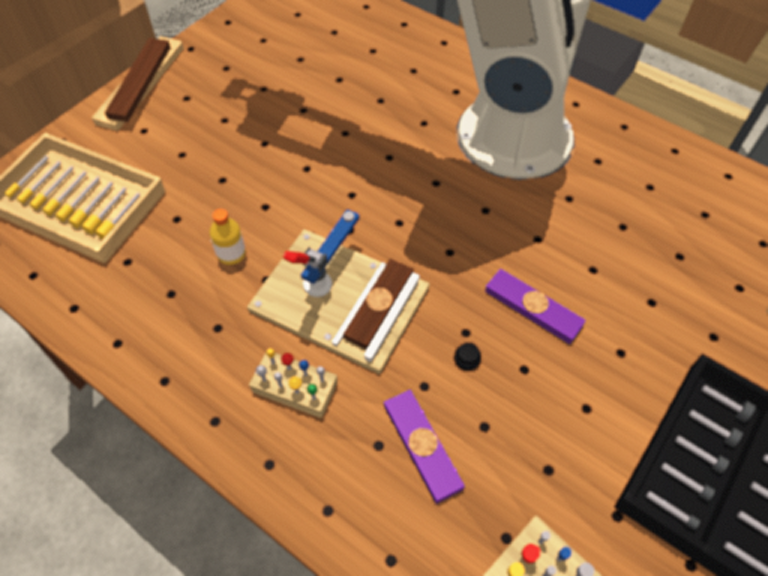

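View pics/top0.png

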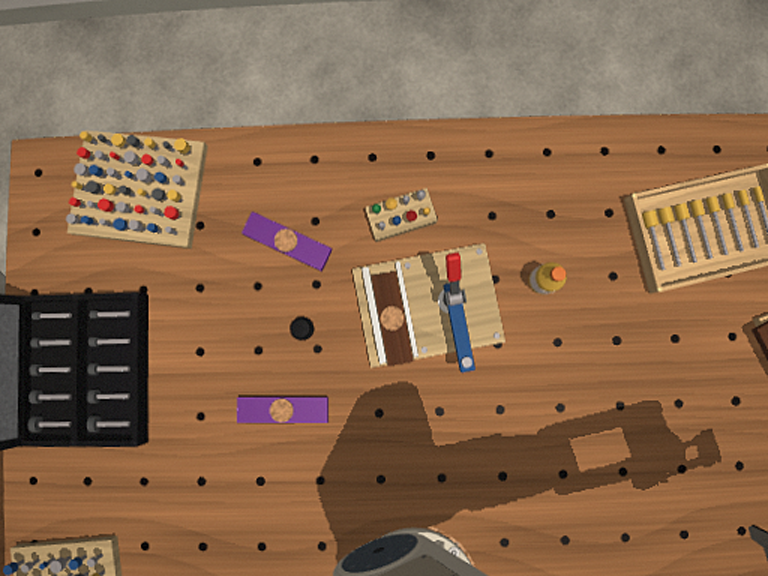

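The candidates for the stock are the dark bar in the jig with cork at top (392,318), purple bars with cork at (285,240) and (282,410), and a dark bar without cork at far left of the scene picture (138,80). I choose the dark one in the jig. The strap is blue, with its free end at (466,363), and the red lever is at (454,265). I'll check this in a crop.

Run:
```python
from h import *
import pickle
d=pickle.load(open("top0.pkl","rb"));save(d,"top_c.png",(225,155,345,255),6)
```

```text
(no output)
```

View pics/top_c.png

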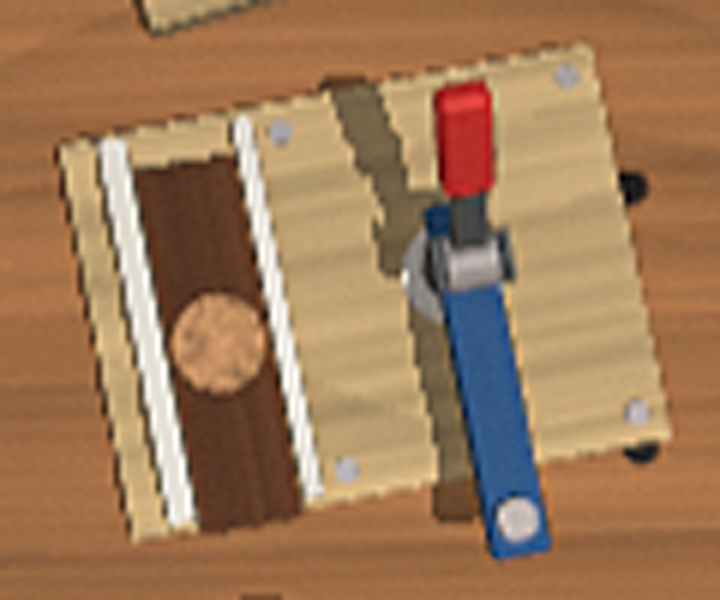

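The crop confirms the dark bar with cork (218,343) in the jig, the strap's end bolt at (518,520), the hinge at about (472,262) and the red tip at (463,90). Board corners are (62,148), (590,45), (668,435) and (137,540).

```bash
cat > m.py <<'E'
from h import *
import pickle
d=pickle.load(open("top0.pkl","rb"))
P=lambda x,y,z:atz(d,((x+.5)/6-.5+225,(y+.5)/6-.5+155),z)
C=np.array([P(62,148,18),P(590,45,18),P(668,435,18),P(137,540,18)])[:,:2]
J=np.array([[100,120],[100,-150],[-100,-150],[-100,120]],float)
a=J-J.mean(0);b=C-C.mean(0);th=np.arctan2((a[:,0]*b[:,1]-a[:,1]*b[:,0]).sum(),(a*b).sum())
c,s=np.cos(th),np.sin(th);Rj=np.array([[c,-s],[s,c]]);o=C.mean(0)-Rj@J.mean(0)
w2j=lambda p:(np.asarray(p)[:2]-o)@Rj
j2w=lambda p:Rj@np.asarray(p,float)+o
E
python3 - <<'E'
from m import *
print("th",th,"o",o,"res",(C-(J@Rj.T+o)).round(1).tolist())
cork=P(218,343,41);bolt=P(518,520,86);hin=P(472,262,112);tip=P(463,90,195)
for n,p in dict(cork=cork,bolt=bolt,hin=hin,tip=tip).items(): print(n,p.round(1),w2j(p).round(1))
piv=j2w([0,-60]);print("piv",piv)
v=w2j(bolt)-[0,-60];print("strap",np.arctan2(-v[0],v[1]),np.hypot(*v))
v=w2j(cork)-[0,-60];print("target",np.arctan2(-v[0],v[1]),np.hypot(*v))
for q in[(362,198),(301,328)]: # block, collar px in top0*1.5 approx
  pass
for n,(x,y,z) in dict(block=(400,213,40),glue=(550,278,100),collar=(301,328,28)).items(): print(n,w2j(atz(d,(x/1.5,y/1.5),z)).round(0), atz(d,(x/1.5,y/1.5),z).round(0))
# lever pose check in scene image
s=pickle.load(open("scene0.pkl","rb"))
al=np.arctan2(-w2j(bolt)[0],w2j(bolt)[1]+60)
dj=np.array([-np.sin(al),np.cos(al)])
for q in(0,.1,.25):
  e=np.radians(65)-q; t=np.r_[j2w([0,-60])-Rj@dj*110*np.cos(e),102+110*np.sin(e)]
  print(q,t.round(0),"scene px*1.5",(proj(s,t)*1.5).round(0),"crop",((proj(d,t)-[225,155])*6).round(0))
E
```

```text
th 0.1646175417095959 o [560.15643726 -28.18816468] res [[-1.3, -1.7], [-1.4, 0.5], [1.4, 2.8], [1.3, -1.5]]
cork [537.9  29.8  41. ] [-12.5  60.8]
bolt [ 451.  -106.3   86. ] [-120.5  -59.1]
hin [568.6 -86.5 112. ] [ -1.2 -58.9]
tip [634.8 -76.5 195. ] [ 65.7 -59.9]
piv [569.98894057 -87.37703085]
strap 1.5634910743719939 120.52719153716461
target 0.10314112774890849 121.46299485295738
block [186.   5.] [743.   7.  40.]
glue [   1. -239.] [ 600. -264.  100.]
collar [  2. 239.] [523. 208.  28.]
0 [616. -80. 202.] scene px*1.5 [[294. 244.]] crop [[472. 130.]]
0.1 [626. -79. 197.] scene px*1.5 [[291. 251.]] crop [[467. 109.]]
0.25 [639. -76. 187.] scene px*1.5 [[287. 260.]] crop [[458.  81.]]
```

```bash
cat > plan.py <<'E'
from m import *
PIV=np.array([0,-60.])
def plan(wps):  # (world xyz of TCP, world angle of tool x deg)
    s=ctrl.get_state();M=R.from_quat(s["orientation"]).as_matrix();a0=np.degrees(np.arctan2(M[1,0],M[0,0]))
    print("now",np.round(s["tool_pos"],1),"xang",round(a0,1),"t",round(s["time_s"],2),"F",np.round(s["wrist_force"],1),"q",np.round(s["joints"],2))
    for p,a in wps:
        sh=M.T@(np.array(p)-s["tool_pos"])/200; t=-((a-a0+180)%360-180)/180
        print(np.round(p,0),round(a),"->",[[round(float(v),3) for v in sh],round(float(t),3)])
def fing(al,r=105,off=32,z=72): # finger on the ccw side of strap
    u=np.array([-np.sin(al),np.cos(al)]);n=np.array([-np.cos(al),-np.sin(al)])
    return np.r_[j2w(PIV+r*u+off*n),z]
E
python3 - <<'E'
from plan import *
plan([(fing(1.563,off=62,z=220),-80),(fing(1.563,off=62,z=72),-80)])
E
```

```text
now [ 179.7 -598.2  225. ] xang -73.3 t 0.1 F [-0.2  0.7  0.3] q [-1.28  0.35  1.63 -0.    1.16 -0.  ]
[ 476. -165.  220.] -80 -> [[-1.648, -2.042, 0.027], 0.037]
[ 476. -165.   72.] -80 -> [[-1.647, -2.042, 0.767], 0.037]
```

```bash
python3 -m inch '[[[-0.82,-1,0],0.037],[[-0.82,-1,0],0.037],[[-0.82,-1,0],0.037],[[-0.82,-1,0],0.037],[[-0.82,-1,0],0.037]]' -1 20
python3 - <<'E'
from plan import *
plan([(fing(1.563,off=62,z=220),-80),(fing(1.563,off=62,z=72),-80)])
E
```

```text
time_s: 0.6
tool_pos: [319.9, -389.3, 225.4]
orientation: [0.766, -0.643, -0.0, -0.0]
wrist_force: [-0.5, -0.5, -0.2]
width: 0.586
now [ 319.9 -389.3  225.4] xang -80.0 t 0.6 F [-0.5 -0.5 -0.2] q [-0.89  0.16  1.89  0.    1.09  0.51]
[ 476. -165.  220.] -80 -> [[-0.968, -0.964, 0.027], 0.0]
[ 476. -165.   72.] -80 -> [[-0.968, -0.964, 0.767], 0.0]
```

```bash
python3 -m inch '[[[-0.97,-0.96,0],0],[[-0.97,-0.96,0],0],[[-0.97,-0.96,0],0],[[-0.97,-0.96,0],0],[[-0.97,-0.96,0],0]]'
python3 -m inch '[[[0,0,0],0],[[0,0,0],0]]'
python3 - <<'E'
from plan import *
plan([(fing(1.563,off=62,z=220),-80),(fing(1.563,off=62,z=72),-80)])
d=snap("wrist");save(d,"w1.png",k=1.4)
E
```

```text
time_s: 1.1
tool_pos: [462.1, -183.5, 225.6]
orientation: [0.766, -0.642, 0.0, 0.0]
wrist_force: [0.4, -1.0, 0.7]
width: 0.154
time_s: 1.3
tool_pos: [461.7, -184.4, 225.3]
orientation: [0.767, -0.641, -0.0, 0.0]
wrist_force: [-0.6, 0.0, -0.7]
width: 0.005
now [ 461.7 -184.4  225.3] xang -79.8 t 1.3 F [-0.6  0.  -0.7] q [-0.38  0.15  1.9  -0.    1.09  1.01]
[ 476. -165.  220.] -80 -> [[-0.083, -0.088, 0.026], 0.001]
[ 476. -165.   72.] -80 -> [[-0.083, -0.088, 0.766], 0.001]
```

View pics/w1.png

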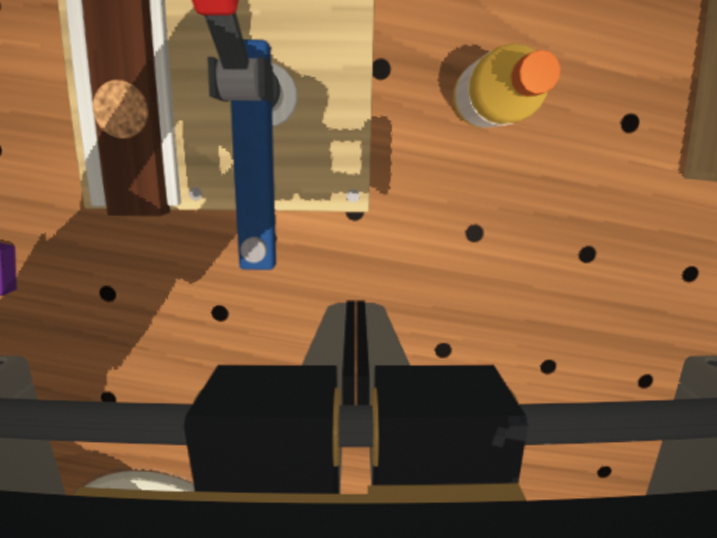

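The wrist picture shows the shut fingers beside the strap. The bolt is at (253,250), the cork at (120,109), and the bottle is well to the right. I'll check these against the first measurement while lowering.

```bash
python3 - <<'E'
from plan import *
w=snap("wrist")
for n,x,y,z in(("bolt",253,250,86),("cork",120,109,41)):
    p=atz(w,(x/1.4,y/1.4),z);print(n,p.round(1),w2j(p).round(1))
E
python3 -m inch '[[[-0.08,-0.09,0.2],0],[[-0.08,-0.09,0.4],0],[[-0.08,-0.09,0.6],0],[[-0.08,-0.09,0.766],0],[[-0.08,-0.09,0.766],0]]'
python3 - <<'E'
from plan import *
plan([(fing(a,off=o),-80-(1.56-a)/1.46*64) for a,o in((1.56,45),(1.563,34),(1.5,32),(1.4,32),(1.3,32))])
E
```

```text
bolt [ 448.5 -105.9   86. ] [-122.8  -58.4]
cork [536.   27.8  41. ] [-14.7  59.2]
time_s: 1.9
tool_pos: [472.6, -167.0, 68.9]
orientation: [0.766, -0.643, -0.004, 0.001]
wrist_force: [0.4, 0.1, 0.2]
width: 0.005
now [ 472.6 -167.    68.9] xang -80.1 t 1.9 F [0.4 0.1 0.2] q [-0.34  0.38  2.02 -0.    0.75  1.06]
[ 473. -148.   72.] -80 -> [[-0.093, -0.019, -0.016], -0.0]
[ 472. -137.   72.] -80 -> [[-0.147, -0.02, -0.015], -0.001]
[ 468. -129.   72.] -83 -> [[-0.19, -0.012, -0.015], 0.014]
[ 465. -119.   72.] -87 -> [[-0.244, -0.003, -0.015], 0.039]
[ 462. -108.   72.] -91 -> [[-0.299, 0.001, -0.015], 0.063]
```

```bash
python3 -m inch '[[[-0.093,-0.02,-0.01],0],[[-0.147,-0.02,-0.01],0],[[-0.19,-0.012,-0.01],0.014],[[-0.244,-0.003,-0.01],0.039],[[-0.3,0.001,-0.01],0.063]]'
python3 - <<'E'
from plan import *
plan([(fing(a,off=32),-80-(1.56-a)/1.46*64) for a in(1.2,1.08,.96,.84,.72)])
E
```

```text
time_s: 2.4
tool_pos: [466.7, -108.4, 76.1]
orientation: [-0.698, 0.716, -0.002, 0.001]
wrist_force: [3.0, -3.8, -0.6]
width: 0.001
now [ 466.7 -108.4   76.1] xang -91.5 t 2.4 F [ 3.  -3.8 -0.6] q [-0.23  0.34  2.07 -0.    0.73  1.37]
[461. -97.  72.] -96 -> [[-0.055, 0.032, 0.02], 0.024]
[460. -84.  72.] -101 -> [[-0.121, 0.036, 0.02], 0.053]
[461. -71.  72.] -106 -> [[-0.187, 0.031, 0.02], 0.082]
[464. -58.  72.] -112 -> [[-0.252, 0.019, 0.02], 0.112]
[468. -46.  72.] -117 -> [[-0.314, -0.001, 0.02], 0.141]
```

```bash
python3 -m inch '[[[-0.055,0.025,0.01],0.024],[[-0.12,0.03,0.02],0.053],[[-0.187,0.03,0.02],0.082],[[-0.252,0.019,0.02],0.112],[[-0.314,0,0.02],0.141]]'
python3 - <<'E'
from plan import *
plan([(fing(a,off=32),-80-(1.56-a)/1.46*64) for a in(.62,.52,.42,.32,.25)])
E
```

```text
time_s: 2.9
tool_pos: [468.0, -45.3, 72.1]
orientation: [-0.523, 0.852, -0.001, 0.001]
wrist_force: [0.3, -4.7, 1.1]
width: 0.008
now [468.  -45.3  72.1] xang -116.9 t 2.9 F [ 0.3 -4.7  1.1] q [-0.1   0.34  2.09 -0.    0.72  1.94]
[473. -36.  72.] -121 -> [[-0.055, -0.001, 0.001], 0.024]
[479. -26.  72.] -126 -> [[-0.109, -0.005, 0.001], 0.048]
[485. -17.  72.] -130 -> [[-0.163, -0.014, 0.001], 0.073]
[493.  -9.  72.] -134 -> [[-0.216, -0.029, 0.001], 0.097]
[498.  -4.  72.] -137 -> [[-0.252, -0.042, 0.001], 0.114]
```

```bash
python3 -m inch '[[[-0.055,0,0],0.024],[[-0.109,-0.005,0],0.048],[[-0.163,-0.014,0],0.073],[[-0.216,-0.029,0],0.097],[[-0.252,-0.042,0],0.114]]'
python3 - <<'E'
from plan import *
plan([(fing(a,off=o),-137-(.25-a)/1.46*64) for a,o in((.25,32),(.18,33),(.11,33))])
d=snap("wrist");save(d,"w2.png",k=1.4)
t=snap("top");save(t,"t2.png",(225,155,345,255),6)
E
```

```text
time_s: 3.4
tool_pos: [497.6, -4.0, 71.9]
orientation: [-0.364, 0.932, -0.001, 0.0]
wrist_force: [-1.7, -4.1, 0.5]
width: 0.002
now [497.6  -4.   71.9] xang -137.3 t 3.4 F [-1.7 -4.1  0.5] q [-0.01  0.37  2.03 -0.    0.74  2.39]
[498.  -4.  72.] -137 -> [[-0.002, -0.003, -0.001], -0.002]
[503.   0.  72.] -140 -> [[-0.036, -0.004, -0.001], 0.015]
[510.   5.  72.] -143 -> [[-0.074, -0.009, -0.001], 0.032]
```

View pics/w2.png

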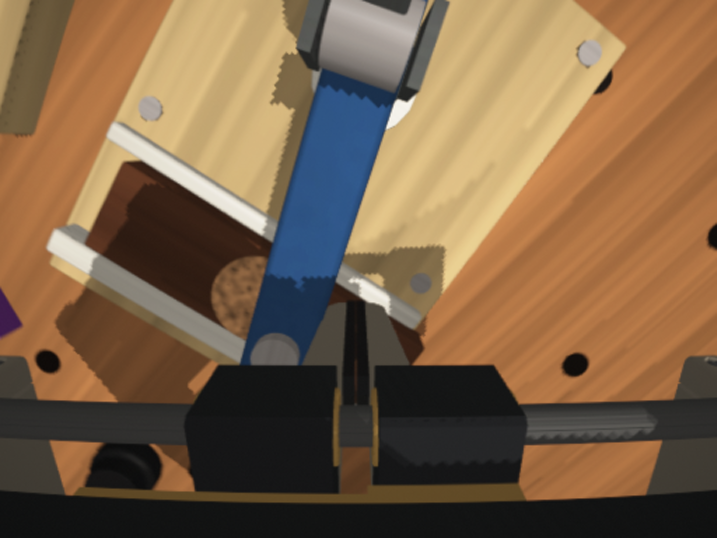

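The strap is now partly over the cork. The bolt is at about (274,357), partly hidden, and the cork's visible left edge is at (212,295).

```bash
python3 - <<'E'
from plan import *
w=snap("wrist")
p=atz(w,(274/1.4,357/1.4),86);v=w2j(p)-PIV;print(w2j(p),np.arctan2(-v[0],v[1]),np.hypot(*v))
# bar edges at z 84.5, mid section
a=[atz(w,(x/1.4,y/1.4),84.5) for x,y in((322,75),(250,350),(397,100),(340,270))]
for i in(0,2):
    v=w2j(a[i+1])-w2j(a[i]);print(w2j(a[i]).round(1),np.arctan2(-v[0],v[1]))
p=atz(w,(212/1.4,295/1.4),41);print("cork left edge",w2j(p))
E
python3 -m inch '[[[-0.036,-0.004,0],0.015],[[-0.074,-0.009,0],0.032],[[-0.074,-0.009,0],0.032]]'
python3 - <<'E'
from plan import *
plan([(fing(.11,off=33),-143)])
E
```

```text
[-32.22909987  57.99395239] 0.26663799019802015 122.31634265348312
[  8.1 -42.8] 0.28539817752677454
[-18.  -50.2] 0.2634668203449652
cork left edge [ 6.86784945 71.73775113]
time_s: 3.85
tool_pos: [509.6, 4.9, 71.1]
orientation: [-0.318, 0.948, -0.0, 0.0]
wrist_force: [-0.7, -1.3, 1.1]
width: 0.002
now [509.6   4.9  71.1] xang -142.9 t 3.85 F [-0.7 -1.3  1.1] q [ 0.01  0.39  2.   -0.    0.75  2.5 ]
[510.   5.  72.] -143 -> [[-0.0, -0.001, -0.005], 0.0]
```

```bash
python3 -m inch '[[[0.12,0,0],0.032],[[0.25,0,0],0.032],[[0.25,0,-0.2],0.032],[[0.25,0,-0.45],0],[[0.25,0,-0.7],0]]'
python3 -m inch '[[[0,0,-0.25],0],[[0,0.0,-0.25],0]]'
python3 - <<'E'
from plan import *
import pickle
plan([])
d=snap("wrist");t=snap("top")
pickle.dump((d,t),open("3.pkl","wb"))
a=cv2.resize(d["frame"],(560,420));b=cv2.resize(t["frame"][155:255,225:345],(600,500)[0:2] if 0 else (504,420),interpolation=cv2.INTER_CUBIC)
cv2.imwrite("pics/t3.png",cv2.resize(t["frame"][155:255,225:345],(720,600),interpolation=cv2.INTER_CUBIC)[...,::-1]);save(d,"w3.png",k=1.4)
E
```

```text
time_s: 4.35
tool_pos: [468.4, -25.3, 212.2]
orientation: [-0.32, 0.947, 0.0, -0.0]
wrist_force: [1.4, -0.3, 0.6]
width: 0.005
time_s: 4.55
tool_pos: [472.8, -25.4, 267.4]
orientation: [-0.319, 0.948, -0.002, 0.006]
wrist_force: [-0.4, 0.2, -0.7]
width: 0.006
now [472.8 -25.4 267.4] xang -142.8 t 4.55 F [-0.4  0.2 -0.7] q [-0.06  0.06  1.9   0.    1.16  2.44]
```

View pics/w3.png

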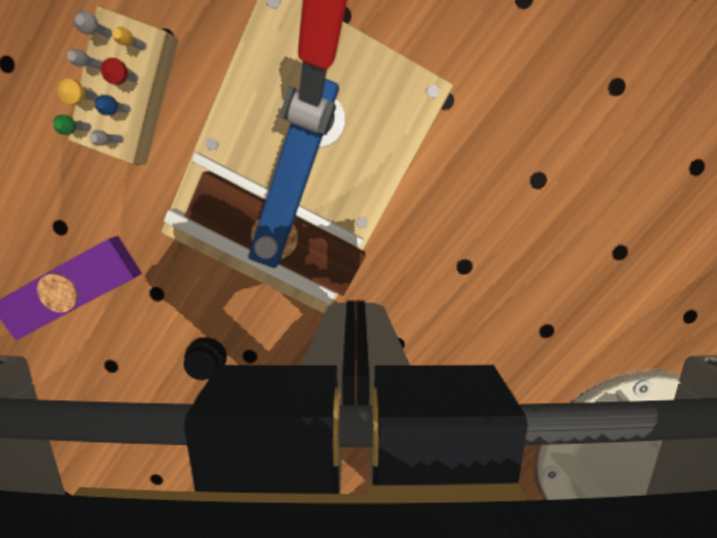

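The bolt is at (265,246) and the cork's edges are visible on both sides of the bar, at about (251,232) and (298,240). I'll view an enlarged crop with the numbers.

Run:
```python
from plan import *
import pickle
d,t=pickle.load(open("3.pkl","rb"))
save(d,"w3c.png",(150,130,250,205),8)
p=atz(d,(265/1.4,246/1.4),86);v=w2j(p)-PIV;print("bolt",w2j(p),"al",np.arctan2(-v[0],v[1]),np.hypot(*v))
for cx in(-12.5,-14.7):
    c=np.r_[j2w([cx,60]),41]
    ring=[c+[23*np.cos(k),23*np.sin(k),0] for k in np.linspace(0,6.28,9)[:-1]]
    print(cx,((proj(d,np.array(ring))+.5-[150,130])*8).round(0).tolist())
for al in (.11,.16,.2): print(al,((proj(d,np.r_[j2w(PIV+120*np.array([-np.sin(al),np.cos(al)])),86])+.5-[150,130])*8).round(0))
```

```text
bolt [-15.51838642  60.07527371] al 0.128526399286313 121.07390996152868
-12.5 [[252.0, 223.0], [233.0, 320.0], [289.0, 405.0], [386.0, 430.0], [470.0, 381.0], [492.0, 285.0], [437.0, 198.0], [337.0, 172.0]]
-14.7 [[264.0, 229.0], [244.0, 326.0], [300.0, 411.0], [397.0, 436.0], [481.0, 387.0], [503.0, 291.0], [449.0, 204.0], [349.0, 178.0]]
0.11 [[307. 358.]]
0.16 [[344. 371.]]
0.2 [[374. 380.]]
```

View pics/w3c.png

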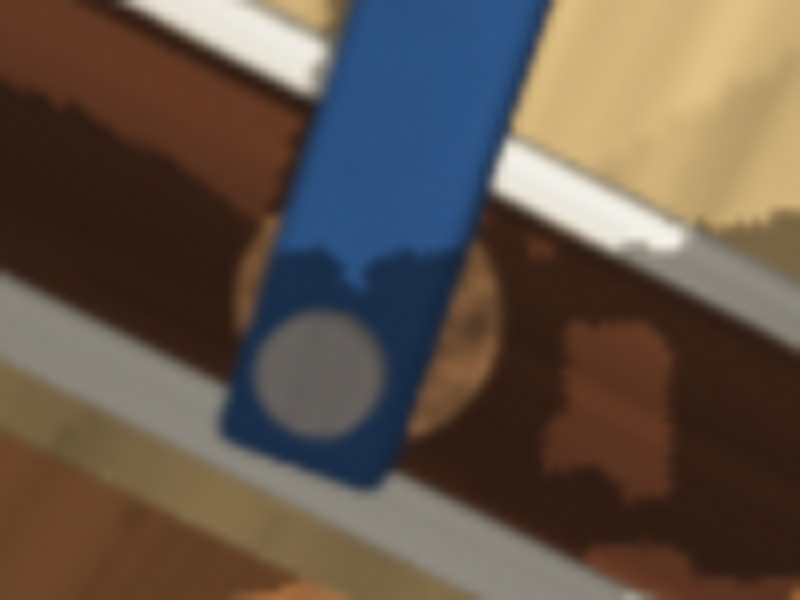

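The cork circle fits x = -13.6 mm in the jig frame (target angle 0.11), and the bolt gives about 0.13, so the foot is about 2 mm off centre. Next is the lever.

```bash
cat >> plan.py <<'E'
def lev(h,ztip,al=.128): return np.r_[j2w(PIV-h*np.array([-np.sin(al),np.cos(al)])),ztip+11]
E
python3 - <<'E'
from plan import *
plan([(lev(30,250),-163),(lev(32,215),-163)])
E
```

```text
now [469.8 -25.1 261.7] xang -142.8 t 4.65 F [-0.5 -0.1 -1.2] q [-0.06  0.07  1.91  0.    1.16  2.44]
[ 579. -116.  261.] -163 -> [[-0.159, -0.691, 0.005], 0.112]
[ 579. -118.  226.] -163 -> [[-0.155, -0.7, 0.18], 0.112]
```

```bash
python3 -m inch '[[[-0.159,-0.69,0],0.112],[[-0.159,-0.69,0],0.112],[[-0.159,-0.69,0],0.112],[[-0.155,-0.7,0.1],0.112],[[-0.155,-0.7,0.18],0.112]]'
python3 - <<'E'
from plan import *
L=[]
for e in (58,50,44,38,32):
    r=np.radians(e);L.append((lev(85*np.cos(r)-8*np.sin(r)-10,102+85*np.sin(r)+8*np.cos(r)),-163))
plan(L)
w=snap("wrist");save(w,"w4.png",k=1.4)
E
```

```text
time_s: 5.15
tool_pos: [577.8, -118.9, 221.1]
orientation: [-0.147, 0.989, 0.001, -0.002]
wrist_force: [0.2, -0.3, -0.3]
width: 0.002
now [ 577.8 -118.9  221.1] xang -163.1 t 5.15 F [ 0.2 -0.3 -0.3] q [-0.21  0.31  1.71  0.    1.13  2.64]
[ 578. -114.  189.] -163 -> [[-0.008, 0.021, 0.159], -0.001]
[ 581. -124.  183.] -163 -> [[-0.008, -0.031, 0.189], -0.001]
[ 583. -131.  178.] -163 -> [[-0.008, -0.066, 0.216], -0.001]
[ 585. -137.  172.] -163 -> [[-0.008, -0.098, 0.247], -0.001]
[ 587. -143.  165.] -163 -> [[-0.008, -0.127, 0.281], -0.001]
```

View pics/w4.png

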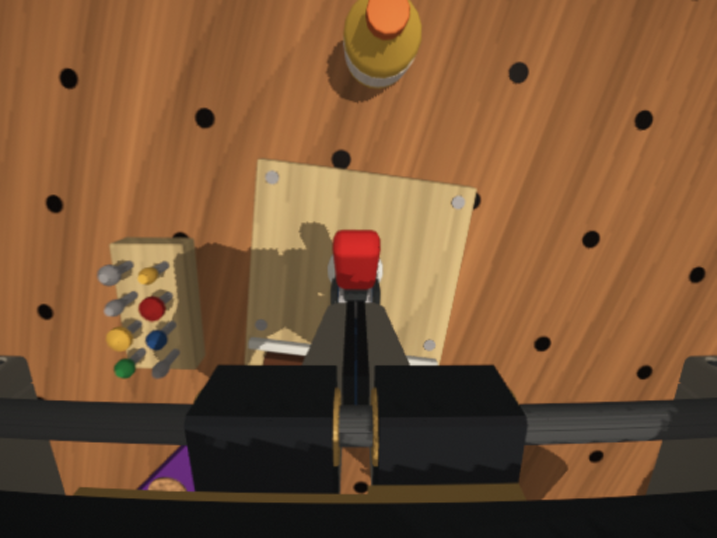

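The picture shows the red handle centred in front of the shut fingers at (356,258), with the bottle beyond at (385,40). Now I'll push the lever down.

```bash
python3 -m inch '[[[0,0.02,0.16],0],[[0,-0.03,0.19],0],[[0,-0.065,0.215],0],[[0,-0.098,0.247],0],[[0,-0.127,0.28],0]]'
python3 - <<'E'
from plan import *
L=[]
for e in (27,22,17,12,8,6):
    r=np.radians(e);L.append((lev(85*np.cos(r)-8*np.sin(r)-10,102+85*np.sin(r)+8*np.cos(r)),-163))
plan(L)
E
```

```text
time_s: 5.7
tool_pos: [586.3, -143.1, 168.8]
orientation: [-0.147, 0.989, -0.0, 0.0]
wrist_force: [-2.5, 1.7, 0.8]
width: 0.005
now [ 586.3 -143.1  168.8] xang -163.1 t 5.7 F [-2.5  1.7  0.8] q [-0.24  0.38  1.73  0.    1.03  2.6 ]
[ 588. -147.  159.] -163 -> [[-0.002, -0.02, 0.05], -0.001]
[ 589. -150.  152.] -163 -> [[-0.002, -0.039, 0.082], -0.001]
[ 590. -153.  146.] -163 -> [[-0.002, -0.055, 0.116], -0.001]
[ 591. -156.  138.] -163 -> [[-0.002, -0.067, 0.151], -0.001]
[ 591. -157.  133.] -163 -> [[-0.002, -0.075, 0.18], -0.001]
[ 591. -158.  130.] -163 -> [[-0.002, -0.078, 0.195], -0.001]
```

```bash
python3 -m inch '[[[0,-0.02,0.05],0],[[0,-0.039,0.082],0],[[0,-0.055,0.116],0],[[0,-0.067,0.15],0],[[0,-0.075,0.18],0]]'
python3 -m inch '[[[0,-0.01,0.01],0],[[0,-0.01,0.02],0]]'
python3 -m inch '[[[0,0,0],0]]'
python3 - <<'E'
from plan import *
plan([])
w=snap("wrist");save(w,"w5.png",k=1.4)
E
```

```text
time_s: 6.2
tool_pos: [590.8, -157.0, 132.1]
orientation: [-0.147, 0.989, -0.0, 0.0]
wrist_force: [1.0, -1.0, 2.8]
width: 0.004
time_s: 6.4
tool_pos: [591.4, -158.0, 129.7]
orientation: [-0.147, 0.989, 0.0, 0.001]
wrist_force: [-6.2, 3.9, 25.9]
width: 0.007
time_s: 6.5
tool_pos: [591.3, -157.9, 130.0]
orientation: [-0.147, 0.989, 0.0, 0.001]
wrist_force: [-5.5, 4.0, 20.5]
width: 0.008
now [ 591.3 -157.9  130. ] xang -163.1 t 6.5 F [-5.5  4.  20.5] q [-0.26  0.44  1.74  0.    0.96  2.58]
```

View pics/w5.png

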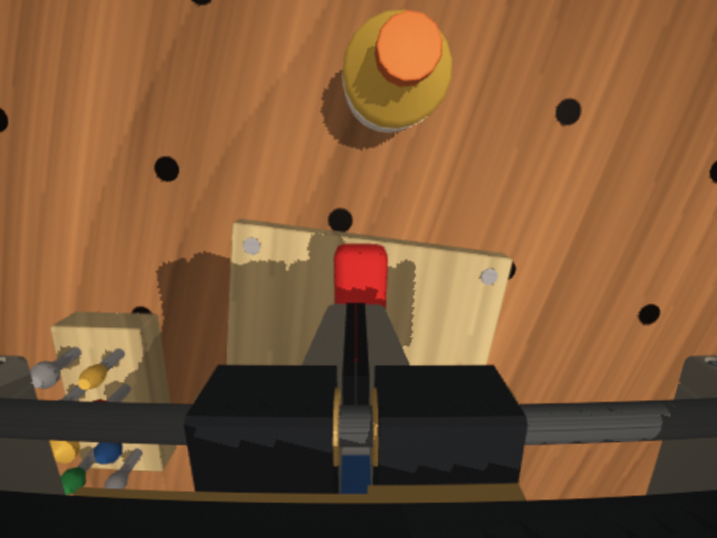

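The lever is on its stop, with 20–26 N upward on the fingers at the expected height (tips at about 119 mm). I'll lift off, back away and check.

```bash
python3 -m inch '[[[0,0,-0.15],0],[[0,0,-0.4],0],[[0,0,-0.65],0],[[0,0,-0.9],0],[[0,0,-0.9],0]]'
python3 - <<'E'
from plan import *
plan([(np.array([400,-250,310]),-143)])
E
```

```text
time_s: 7.05
tool_pos: [593.7, -159.0, 315.4]
orientation: [-0.147, 0.989, -0.002, 0.005]
wrist_force: [0.4, -0.2, 0.6]
width: 0.001
now [ 593.7 -159.   315.4] xang -163.1 t 7.05 F [ 0.4 -0.2  0.6] q [-0.26  0.26  1.56  0.    1.31  2.58]
[ 400 -250  310] -143 -> [[1.059, -0.154, 0.018], -0.112]
```

```bash
python3 -m inch '[[[1,-0.15,0],-0.11],[[1,-0.15,0],-0.11],[[1,-0.15,0],-0.11],[[1,-0.15,0],-0.11],[[1,-0.15,0],-0.11]]'
python3 -m inch '[[[0,0,0],0],[[0,0,0],0]]'
python3 - <<'E'
from plan import *
import pickle
t=snap("top");s=snap("scene");pickle.dump((t,s),open("5.pkl","wb"))
f=lambda d,c:cv2.resize(d["frame"][c[1]:c[3],c[0]:c[2]],(400,400),interpolation=cv2.INTER_CUBIC)
cv2.imwrite("pics/e.png",np.hstack([f(t,(225,155,345,275)),f(s,(165,145,285,265))])[...,::-1]);plan([])
E
```

```text
time_s: 7.55
tool_pos: [403.4, -246.1, 307.4]
orientation: [-0.314, 0.95, 0.001, -0.001]
wrist_force: [-0.7, -0.2, -0.1]
width: -0.0
time_s: 7.75
tool_pos: [408.8, -245.0, 308.0]
orientation: [-0.315, 0.949, 0.0, 0.0]
wrist_force: [1.1, -0.6, 1.2]
width: 0.003
now [ 409.2 -244.8  308. ] xang -143.2 t 7.85 F [ 0.  1. -0.] q [-0.54  0.04  1.84  0.    1.26  1.96]
```

View pics/e.png

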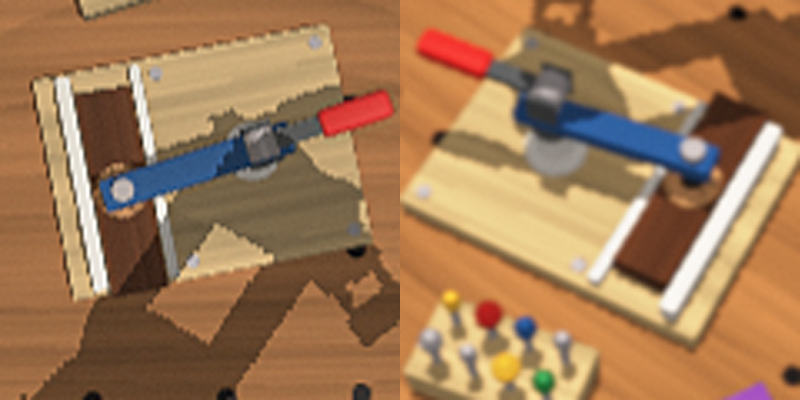

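The foot is over the cork, with the bolt at (122,189) in the top crop, and the lever is down with its tip at (391,103) and (420,45). One numeric check, then I hand in.

Run:
```python
from plan import *
import pickle
t,s=pickle.load(open("5.pkl","rb"));k=120/400
p=atz(t,(225+122.5*k-.5,155+189.5*k-.5),80);v=w2j(p)-PIV;al=np.arctan2(-v[0],v[1])
print("al",al,np.hypot(*v),"foot-cork mm",np.hypot(*(PIV+120*np.array([-np.sin(al),np.cos(al)])-[-13.6,60])))
for q in(.85,.92,1.):
    e=np.radians(65)-q;z=102+110*np.sin(e);x=lev(110*np.cos(e),z-11,al)
    print(q,((proj(t,x)+.5-[225,155])/k).round(1),((proj(s,x)+.5-[165,145])/k).round(1))
ctrl.finish_job()
```

```text
al 0.10925122713602752 120.40814239955472 foot-cork mm 0.8820554817915442
0.85 [[392. 103.]] [[21.1 30.9]]
0.92 [[392.3 103.3]] [[20.3 36.1]]
1.0 [[391.9 103.9]] [[20.1 42.2]]
the job is handed in; nothing more can be done
```

I swung the blue strap over the cork with the outside of the closed fingers, then pushed the red lever down and handed the job in at about 8 s of the 58 s. No verdict was reported, so success rests on these last checks:

- **Foot position:** it is about 1 mm from the cork's centre in the final top picture. An earlier wrist picture put it at about 2 mm. The limit is 14 mm.
- **Lever:** it met its stop, with 20–26 N upward on the fingers at the expected height. In the scene picture the tip best fits about 1.0 rad. The top picture cannot tell 0.85 from 1.0 rad.
- **Pressing force:** I had no direct reading of the foot's force on the cork. I infer it from the lever being on its stop.
- **Workpiece and bystanders:** nothing looked moved in the pictures, but I did not measure any of them again at the end. The bottle and collar were outside the last crop.
- **Arm:** it finished clear, at about 310 mm height with roughly zero wrist force.

No check failed. The only disagreement was 2–3 mm between the top and wrist cameras.

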